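# Demould the plaster pen rest onto the turntable

### The job

Free the freshly cast plaster pen rest from its plywood mould by pressing the mould's steel ejector pedal down until it stops, without forcing it, so that the pen rest tips up out of the cavity, then lift it out. Lay it gently, flat and notches up, in the middle of the bare cork strip of the turntable organiser, lengthwise along the wooden fence, and let go. The plaster is brittle: do not let it drop, and do not shove the ink jar or the spatula that lie between mould and organiser.

Things in the scene. Friction and masses are not known exactly. Their poses are not given: they have to be found in the camera images.
- mould: Open plywood mould, fixed, 172 long (x) x 84 wide (y), rim 46 mm above the desk. Origin: on the desk under the cavity's middle; z up. Cavity floor at 22 mm, 24 mm deep, x -69 to +67, y -24 to +24; walls 18 mm. A steel rocker ejector lies in the floor, its pedal beyond the +x wall. The pedal pressed home raises the casting's +x end to about 26 degrees; its sides there then clear the rim.
- axle (a point): The ejector rocker's cross axle in the mould's +x wall: 74 mm from the mould's origin along x, 14 mm high. From it an 18 mm wide arm reaches 66 mm back (-x) under the casting, and the pedal lies on the other side.
- pedal (a point): Centre of the top of the ejector pedal, a 44 x 44 mm steel plate 153 mm along x from the mould's origin, 67 to 75 mm above the desk at the start (it has some free play). Moves with the pedal: down to a hard stop about 24 mm above the desk, swinging some 15 mm away from the mould meanwhile. It resists with 4 to 8 N all the way, then stops firmly, and stays where it is left.
- casting: White plaster pen rest: bar 130 long (x) x 44 wide (y) x 24 mm high, three notches 10 mm deep across its top, about 0.2 kg. Origin: centre of its underside; z out of the notched top. Starts in the cavity, top flush with the rim, 2 mm play at each side, its x along the mould's x; it cannot be gripped until tipped up. It tips about its -x end.
- strip (a point): Middle of the turntable's bare cork strip, on the cork, 42 mm above the desk. x: level, across the strip to the fence; y: along strip and fence; z up. Fence face 62 mm away, 18 mm high. Free 90 mm either way along y, and to the disc's round edge (78 mm off) on the -x side. Turns with the disc.
- organiser: Turntable organiser: fixed base, disc 280 mm across. Origin: on the desk under the spindle, 62 mm from the strip's middle. The disc turns if pushed sideways (stiff, 0.12 N m). Behind the fence: glass jar (82 mm above the cork, nearest side 80 mm from the strip's middle), red clip, cup with pen and highlighters (135 mm above the cork, at least 120 mm away).
- ink: Bystander: small amber ink jar, 42 mm diameter, 62 mm high, standing farther out in the lane between mould and organiser. Origin: centre of its underside.
- spatula: Bystander: plasterer's spatula, 200 mm, lying in the lane between mould and organiser. Origin: centre of its underside.
There are look-alikes about, which are no part of the job. There is more than one size of the casting; the job needs the middle-sized.

How it is judged (in metres and radians):
On the way, in this order (a step that is already met when the one before it is completed fails the run):
1. the pen rest is tipped up in the mould by the ejector (more than 22 degrees; the pedal fully down gives about 26) (angle between casting's own z axis and vertical above 0.38 rad and contact force between casting and mould above 0.05 N and horizontal distance between casting and mould below 0.03 m), for 0.2 s.
2. the pen rest is held in the fingers, clear of the mould (height (world z) of casting above 0.065 m and contact force between casting and mould below 0.01 N and contact force between the fingers and casting above 0.5 N), for 0.1 s.
At the end, for the whole second after the job is handed in: The pen rest lies at rest, released, flat (within 5 degrees) and notches up on the cork strip, its middle within 25 mm of the strip's middle and its length parallel to the fence within 11 degrees (horizontal distance between casting and strip below 0.025 m and z of casting in the frame of strip between -0.006 and 0.006 m and angle between casting's own z axis and vertical below 0.08 rad and angle between the x axis of casting and the y axis of strip, either way round below 0.2 rad and linear speed of casting below 0.02 m/s and angular speed of casting below 0.1 rad/s); the robot touches nothing.
It fails at once if the fingers force the pedal or the mould (more than 40 N) (contact force between the fingers and mould above 40 N).
It fails at once if the pen rest is dropped or banged onto the organiser (more than 60 N) (contact force between casting and organiser above 60 N).
It fails at once if the pen rest falls onto the desk (middle of its underside lower than 12 mm) (height (world z) of casting below 0.012 m).
It fails at once if the ink jar or the spatula is shoved more than 20 mm (distance of any of ink, spatula from where it was at the start of the episode above 0.02 m).
It also fails if it takes over 54 s, if anything falls off the work surface, if the arm or the gripper's body presses on something with over 40 N, if the wrist force passes 120 N, or if a joint passes its speed limit or range.

### The arm

A 6-joint arm with a two-finger parallel gripper is mounted at the origin on the work surface. World frame = base frame: x ahead of the robot, y to its left, z up, the work surface at z = 0. Lengths are in m, angles in degrees, forces in N, time in s.
With the tool pointing down it reaches from about 0.375 to 0.9 m from the base axis. Payload 3.1 kg.
Tool frame: the origin (TCP) lies between the finger pads; the fingertips stand 17 mm ahead of it and the grasp point (between the pads) lies 2 mm behind it; z points along the fingers, y is the line along which they close (so a half turn about z gives the same grasp; the last joint's range is limited). The gripper opens to 85 mm and grips with 20 to 120 N. Pads are 22 mm wide; open, the fingers measure 114 mm over their backs; the gripper's body (76 mm by 85 mm) begins 54 mm behind the grasp point. The pads swing forward as they close: fully open they stand 13 mm farther back than shut.
Start: joints at [56.694, 30.224, 82.088, -0, 67.689, -10.227], TCP at [0.245, 0.575, 0.248] pointing down, gripper open.
Joint ranges: [-176.69, 176.69], [-43.24, 126.21], [12.49, 139.97], [-82, 262], [0, 151.66], [-163.58, 163.58]. Speed limits (degrees/s): [159.86, 159.86, 180, 180, 180, 180].

### API

Orientations are given as a 3x3 rotation matrix whose columns are the frame's x, y, z axes.
In Python, from workcell import state, viewer, bot, outline_of, mark_of gives the robot as it stands.
- The arm moves only by the tool carry_out, never from a script. Its argument "steps" is a list that holds one entry, the list of rows, each a list of 7 numbers: the closure, from -1 (fully open) to 1 (shut), then the shift along the tool's x, y, z in m, then the turn, a rotation vector about the tool's x, y, z in rad. A call has 1 to 8 rows; each row shifts and turns the commanded pose from where the row before left it, along the tool's axes as they then stand; what a row does not reach is not made up. A row lasts 1/10 s, in which the tool goes at most 50 mm and 8.59 degrees, less where a joint would pass 70% of its speed; a pose out of reach is approached as far as the arm can. A call with a gripper value outside its range is refused whole. The fingers move at their own pace and stop on an object; "squeeze" is the grip in N (left out, the last holds). Time passes only in rows, so rows that do not move let the fingers close. It gives the time, the measured TCP pose, the force, the opening and the grip force at its end, in the units of the state.
- state(): the state, without advancing time (a new reading comes with each control period).
- viewer.grab_frame(name): name is "scene" or "top" or "wrist"; returns a dict with "img" (384x512x3 uint8, blue, green, red), "camera_matrix" (3x3 intrinsics, pixels), "distortion" ([k1, k2, p1, p2, k3] as OpenCV has them; the pictures are not rectified), "position" and "orientation" of the camera in the world; the wrist camera has in their place "hand_eye" (4x4, takes a point from camera to tool coordinates, whose origin is the TCP and whose axes are the flange's). Camera axes: x right, y down, z forward; pixel columns grow to the right and rows downward; lengths in m; the calibration is good to about 2 mm. A picture is of the moment at which its call begins: read the wrist's pose just before it. There is no depth.
- bot.close_job(): hands the job in; it is judged then, once.
Trained networks look in the newest picture that a camera, given by its name, has taken for a name from the list of things; names that differ only in an ending like _2 or _b are one class to them, and where a whole thing is asked for, a point or a joint stands for the part that bears it (a point fixed in the world has none). Each returns a list of dicts, best first, with "p" (0 to 1); they miss things now and then, are a little off and sometimes report something else, mostly with a low value. They report only what shows in the picture. A call takes as long as a camera call. They do not tell look-alikes from the thing itself.
- outline_of(camera, label): "mask" (384x512 bool, what is visible of it) and "rect" ([left, top, width, height] in pixels, round what is visible of it).
- mark_of(camera, label): "position" ([column, row] in pixels: a listed point, or the origin of a listed thing).
The state is a dict: "time": time; "joints": joint angles; "dq": joint speeds; "joint_efforts": joint torques, N m; "ee_pos": TCP position; "eef_rot": TCP orientation; "force": force on the tool from outside, world axes, zero at the start; "torque": the same for the moment, N m; "opening": finger opening in m; "grasp_force": force on a finger pad.
Only numpy, scipy, OpenCV 4.12 (cv2) and the standard library are available. Lean on these libraries where they do the work, as an engineer would, in place of code of your own. Each camera call takes 0.05 s, during which the arm holds its last target. There are 200 camera calls.

## Working session

There is one attempt and no reset: what is moved stays moved. The work goes in short steps, Python scripts to look and compute and a tool call to move; the robot and the scene stay as the last step left them, time stands still between calls to the robot, and variables do not carry over. Pictures are saved under pics/ and viewed, at most 10 in all, crops included, and the job is handed in when it is done.

Besides the shell and the picture viewer there is one more tool, called after "Emit:" as a command line: name --argument value ..., lists and objects as JSON in quotes. carry_out: Moves the arm, as the interface text tells. Its arguments: {"type":"object","properties":{"steps":{"type":"array","items":{"type":"array","items":{"type":"array","items":{"type":"number"}}}},"squeeze":{"type":"number"}},"required":["steps"]}

```bash
mkdir -p pics; ls
cat > h.py <<'E'
import numpy as np, cv2, json
from workcell import state, viewer, bot, outline_of, mark_of
def ray(f,px,st=None):
    K=np.array(f["camera_matrix"]);d=np.array(f["distortion"])
    u=cv2.undistortPoints(np.array([[px]],float),K,d)[0,0]
    v=np.array([u[0],u[1],1.])
    if "hand_eye" in f:
        H=np.array(f["hand_eye"]);R=np.array(st["eef_rot"]).reshape(3,3)
        return R@H[:3,3]+np.array(st["ee_pos"]),R@H[:3,:3]@v
    return np.array(f["position"]),np.array(f["orientation"]).reshape(3,3)@v
def at_z(f,px,z,st=None):
    o,d=ray(f,px,st);return o+d*(z-o[2])/d[2]
def proj(f,P):
    R=np.array(f["orientation"]).reshape(3,3);t=-R.T@np.array(f["position"])
    return cv2.projectPoints(np.array(P,float).reshape(-1,3),cv2.Rodrigues(R.T)[0],t,np.array(f["camera_matrix"]),np.array(f["distortion"]))[0].reshape(-1,2)
def tri(*rays):
    A=0;b=0
    for o,d in rays:
        d=d/np.linalg.norm(d);M=np.eye(3)-np.outer(d,d);A=A+M;b=b+M@o
    return np.linalg.solve(A,b)
E
python3 - <<'E'
from h import *
st=state();print(st["ee_pos"],st["eef_rot"],st["opening"],st["time"])
ims=[]
for c in("scene","top"):
    f=viewer.grab_frame(c);ims.append(f["img"]);print(c,f.get("position"))
    cv2.imwrite(f"pics/{c}0.png",f["img"])
    for l in("mould","axle","pedal","casting","strip","organiser","ink","spatula"):
        print(c,l,[(np.round(m["position"],1).tolist(),round(m["p"],2)) for m in mark_of(c,l)][:4])
E
```

```text
pics
[0.24456856 0.57440517 0.24733597] [[-9.19963170e-01  3.92002881e-01 -1.22779728e-03]
 [ 3.92004584e-01  9.19961459e-01 -1.82206524e-03]
 [ 4.15271353e-04 -2.15753508e-03 -9.99997586e-01]] 0.08498692965960518 0.0
scene [0.95582589 0.22888423 0.65178701]
scene mould [([193.3, 195.6], 0.79)]
scene axle [([189.8, 215.3], 0.58)]
scene pedal [([172.3, 226.9], 0.87)]
scene casting [([195.0, 190.9], 0.87), ([146.3, 177.3], 0.85), ([217.9, 130.3], 0.56)]
scene strip [([361.3, 235.9], 0.87)]
scene organiser [([352.4, 272.1], 0.63)]
scene ink [([240.5, 275.5], 0.6)]
scene spatula [([284.9, 212.5], 0.92)]
top [ 0.40355047 -0.06247414  1.06797238]
top mould [([304.2, 180.2], 0.58)]
top axle [([299.9, 148.8], 0.94)]
top pedal [([285.5, 116.2], 0.88), ([150.0, 169.8], 0.27)]
top casting [([342.1, 272.3], 0.94), ([365.6, 175.5], 0.82), ([307.5, 177.5], 0.66)]
top strip [([148.7, 192.4], 0.73)]
top organiser [([151.8, 168.7], 0.79)]
top ink [([227.0, 122.1], 0.64)]
top spatula [([223.8, 197.2], 0.7)]
```

View pics/scene0.png

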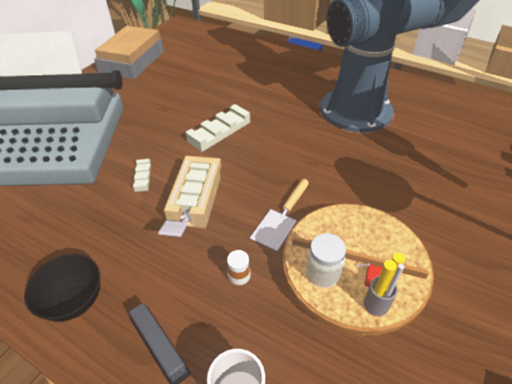

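View pics/top0.png

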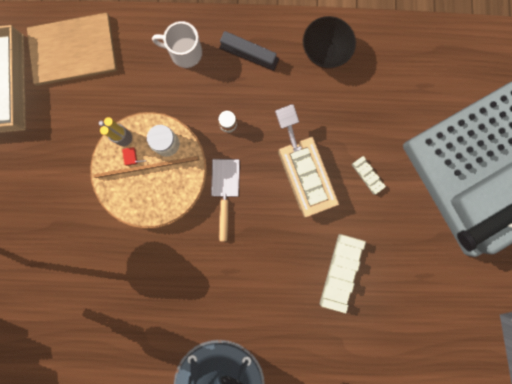

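Run:
```python
from h import *
fs={c:viewer.grab_frame(c) for c in("scene","top")}
Z=dict(mould=0,axle=.014,pedal=.071,casting=.022,strip=.042,organiser=0,ink=0,spatula=0)
for l,z in Z.items():
    ms={}
    for c in fs:
        m=mark_of(c,l); ms[c]=m
        for q in m[:3]: print(l,c,np.round(at_z(fs[c],q["position"],z),4)[:2],round(q["p"],2))
    if l!="casting" and all(ms.values()): print("  tri",np.round(tri(*[ray(fs[c],ms[c][0]["position"]) for c in fs]),4))
```

```text
mould scene [ 0.511  -0.2011] 0.63
mould top [ 0.5133 -0.1952] 0.61
  tri [ 0.5138 -0.196   0.0053]
axle scene [ 0.5689 -0.1696] 0.81
axle top [0.4612 0.1743] 0.64
  tri [0.5654 0.0363 0.2131]
pedal scene [ 0.6449 -0.1463] 0.81
pedal scene [0.6723 0.0263] 0.48
pedal top [ 0.6436 -0.139 ] 0.6
  tri [ 0.6449 -0.1414  0.0739]
casting scene [ 0.5115 -0.2028] 0.73
casting scene [ 0.5216 -0.3335] 0.72
casting scene [ 0.2927 -0.2804] 0.61
casting top [ 0.5143 -0.2031] 0.94
casting top [ 0.5124 -0.3499] 0.72
casting top [ 0.2826 -0.2792] 0.7
strip scene [0.4684 0.1741] 0.77
strip top [0.4557 0.1717] 0.8
  tri [0.4568 0.1738 0.0282]
organiser scene [0.5157 0.1843] 0.91
organiser top [ 0.4558 -0.0016] 0.64
  tri [ 0.4475  0.0909 -0.1269]
ink scene [ 0.6307 -0.0011] 0.9
spatula scene [ 0.4506 -0.006 ] 0.62
spatula scene [ 0.4984 -0.2118] 0.32
spatula top [0.4532 0.0062] 0.79
  tri [0.455  0.0014 0.0086]
```

Run:
```python
from h import *
f=viewer.grab_frame("top");im=f["img"]
cv2.imwrite("pics/crop1.png",cv2.resize(im[90:320,80:400],None,fx=2.5,fy=2.5,interpolation=cv2.INTER_CUBIC))
for c in("top","scene"):
    g=viewer.grab_frame(c)
    for l,z in(("mould",.046),("casting",.046)):
        for o in outline_of(c,l)[:3]:
            m=o["mask"].astype(np.uint8);cn=max(cv2.findContours(m,0,2)[0],key=cv2.contourArea)[:,0]
            P=np.array([at_z(g,p,z)[:2] for p in cn],np.float32)
            r=cv2.minAreaRect(P*1000);print(c,l,round(o["p"],2),o["rect"],np.round(r[0],1),np.round(r[1],1),round(r[2],1))
s=state()
print(s["time"],s["ee_pos"])
```

```text
top mould 0.76 [276.0, 104.8, 63.0, 112.3] [ 548.  -177.8] [264.1  91.5] 22.4
top mould 0.28 [209.6, 157.5, 32.7, 84.6] [447.9  -1.2] [192.8  63.6] 1.8
top casting 0.82 [291.8, 148.7, 32.3, 54.8] [ 509.9 -196.2] [129.9  46. ] 20.7
top casting 0.58 [320.8, 236.9, 41.8, 74.9] [ 283.7 -280.1] [ 63.4 170.7] 74.8
top casting 0.56 [350.9, 155.2, 34.0, 36.1] [ 515.4 -338.9] [89.  34.6] 37.0
scene mould 0.83 [156.9, 157.4, 62.0, 80.1] [ 535.1 -184.3] [235.2  97.9] 22.3
scene casting 0.86 [176.9, 163.1, 30.7, 49.1] [ 518.5 -197.8] [149.9  46.6] 22.3
scene casting 0.85 [186.9, 104.2, 59.5, 48.7] [ 309.5 -267.3] [ 89.1 192.8] 76.3
scene casting 0.79 [134.8, 157.6, 15.1, 32.6] [ 544.6 -319.5] [104.8  33.5] 38.6
2.15 [0.24496944 0.57499265 0.24830871]
```

View pics/crop1.png

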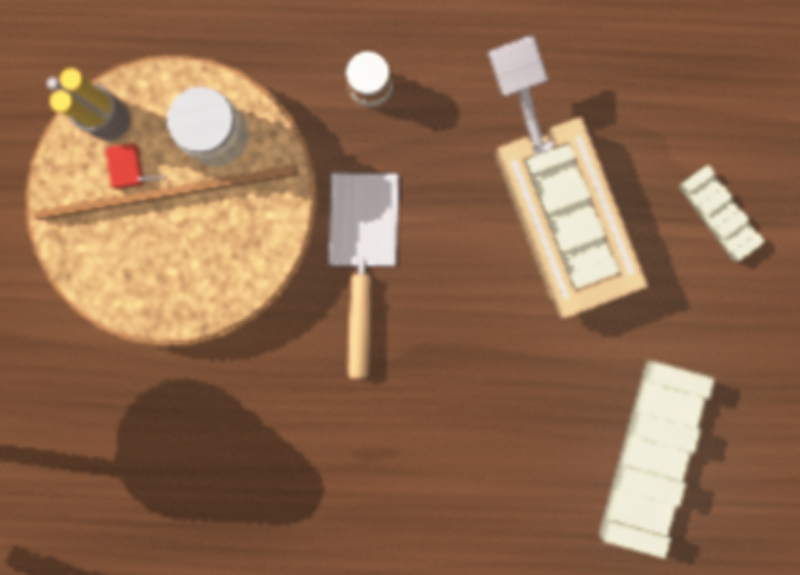

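Three look-alikes in the top view: the bar in the mould (308,177; 130×46 mm), a small one (367,176; 89×35 mm) and a large one (342,273; 171×63 mm). The one in the mould is the middle-sized one, and the crop confirms it (crop 575,218). The pedal is at crop (518,66) and the fence runs from crop (37,216) to (297,174).

Run:
```python
from h import *
f=viewer.grab_frame("top");s=viewer.grab_frame("scene")
T=lambda x,y,z:np.round(at_z(f,(80+x/2.5,90+y/2.5),z),4)[:2]
C=np.array([T(*p,.046) for p in((497,152),(582,118),(648,286),(565,318))]);print(C,C.mean(0))
e=(C[0]+C[1]-C[2]-C[3])/2;print("len",np.linalg.norm(e),np.degrees(np.arctan2(e[1],e[0])))
e=(C[0]+C[3]-C[1]-C[2])/2;print("wid",np.linalg.norm(e),np.degrees(np.arctan2(e[1],e[0]))-90)
for z in(.067,.075):print("pedal",T(518,66,z))
a,b=T(37,218,.042),T(297,178,.042);print("fence base",a,b,np.degrees(np.arctan2(*(a-b)[::-1])))
a,b=T(37,213,.060),T(297,170,.060);print("fence top",a,b,np.degrees(np.arctan2(*(a-b)[::-1])))
P=np.array([T(*p,.042) for p in((27,200),(315,195),(175,345),(172,57),(65,300),(275,300))],np.float32)
print("disc",cv2.minEnclosingCircle(P), P)
for c,g in(("top",f),("scene",s)):
  for k in range(3):
    if k: g=viewer.grab_frame(c)
    for l,z in(("strip",.042),("organiser",0)):
      for m in mark_of(c,l)[:1]:print(c,l,np.round(at_z(g,m["position"],z),4)[:2],m["p"])
```

```text
[[ 0.5676 -0.1259]
 [ 0.6027 -0.2059]
 [ 0.4448 -0.2714]
 [ 0.4126 -0.1937]] [ 0.506925 -0.199225]
len 0.17005535863359325 23.07471750563468
wid 0.08573007057036637 23.110834755170558
pedal [ 0.6458 -0.1423]
pedal [ 0.6439 -0.1416]
fence base [0.4927 0.3096] [0.5378 0.0629] 100.3600191057609
fence top [0.4958 0.3033] [0.543  0.0609] 101.01872390399895
disc ((0.5134533643722534, 0.18231047689914703), 0.13804058730602264) [[0.5097 0.3202]
 [0.5221 0.0452]
 [0.3765 0.1721]
 [0.6513 0.1874]
 [0.4156 0.2787]
 [0.4216 0.0794]]
top strip [0.463  0.1758] 0.88
top organiser [0.5237 0.1896] 0.82
top strip [0.4483 0.1678] 0.75
top organiser [0.5175 0.1896] 0.61
top strip [0.4521 0.1756] 0.65
top organiser [0.522  0.1891] 0.95
scene strip [0.4559 0.1682] 0.62
scene organiser [0.5103 0.1823] 0.75
scene strip [0.4662 0.1675] 0.55
scene organiser [0.512  0.1802] 0.63
scene strip [0.4595 0.1689] 0.58
scene organiser [0.5165 0.1815] 0.73
```

Emit:
carry_out --steps '[[[1, 0.025, -0.035, 0, 0, 0, 0.14], [1, 0.025, -0.035, 0, 0, 0, 0.14], [1, 0.025, -0.035, 0, 0, 0, 0.14], [1, 0, -0.04, 0, 0, 0, 0.14], [1, 0, -0.04, 0, 0, 0, 0.14], [1, 0, -0.04, 0, 0, 0, 0.14], [1, 0, -0.04, 0, 0, 0, 0.14], [1, 0, -0.04, 0, 0, 0, 0.14]]]'

```text
time: 3.85
ee_pos: [-0.0478, 0.4346, 0.2485]
eef_rot: [[-0.046, 0.999, -0.0], [0.999, 0.046, -0.0], [-0.0, -0.0, -1.0]]
force: [-0.1, 0.7, -0.3]
opening: 0.0003
grasp_force: 0.0
```

Emit:
carry_out --steps '[[[1, -0.002, 0.047, 0, 0, 0, 0], [1, -0.002, 0.047, 0, 0, 0, 0], [1, -0.002, 0.047, 0, 0, 0, 0], [1, -0.002, 0.047, 0, 0, 0, 0], [1, -0.03, 0.039, 0, 0, 0, 0], [1, -0.03, 0.039, 0, 0, 0, 0], [1, -0.03, 0.039, 0, 0, 0, 0], [1, -0.03, 0.039, 0, 0, 0, 0]]]'

```text
time: 4.65
ee_pos: [0.3053, 0.325, 0.2486]
eef_rot: [[-0.052, 0.999, 0.001], [0.999, 0.052, 0.001], [0.001, 0.001, -1.0]]
force: [0.6, 1.2, -0.5]
opening: -0.0
grasp_force: 0.0
```

Emit:
carry_out --steps '[[[1, -0.043, 0.02, 0, 0, 0, 0], [1, -0.043, 0.02, 0, 0, 0, 0], [1, -0.043, 0.02, 0, 0, 0, 0], [1, -0.043, 0.02, 0, 0, 0, 0], [1, -0.043, 0.02, 0, 0, 0, 0], [1, -0.043, 0.02, 0, 0, 0, 0], [1, -0.043, 0.02, 0, 0, 0, 0], [1, -0.043, 0.02, 0, 0, 0, 0]]]'

```text
time: 5.45
ee_pos: [0.4823, -0.011, 0.2486]
eef_rot: [[-0.052, 0.999, 0.001], [0.999, 0.052, 0.0], [-0.0, 0.001, -1.0]]
force: [0.5, 0.9, -0.4]
opening: 0.0002
grasp_force: 0.0
```

Emit:
carry_out --steps '[[[1, 0, 0, 0, 0, 0, 0.14], [1, 0, 0, 0, 0, 0, 0.14], [1, 0, 0, 0, 0, 0, 0.14], [1, 0, 0, 0, 0, 0, 0.14], [1, 0, 0, 0, 0, 0, 0.14], [1, 0, 0, 0, 0, 0, 0.14], [1, 0, 0, 0, 0, 0, 0.14], [1, 0, 0, 0, 0, 0, 0.14]]]'

```text
time: 6.25
ee_pos: [0.4817, -0.009, 0.2485]
eef_rot: [[0.879, 0.477, 0.0], [0.477, -0.879, -0.0], [0.0, 0.0, -1.0]]
force: [0.2, 0.2, -0.5]
opening: -0.0001
grasp_force: 0.0
```

Emit:
carry_out --steps '[[[1, 0, 0, 0, 0, 0, 0.1], [1, 0.015, 0.04, 0, 0, 0, 0], [1, 0.015, 0.04, 0, 0, 0, 0], [1, 0.015, 0.04, 0, 0, 0, 0], [1, 0.015, 0.04, 0, 0, 0, 0], [1, 0, 0, 0, 0, 0, 0]]]'

```text
time: 6.85
ee_pos: [0.6037, -0.1374, 0.2484]
eef_rot: [[0.921, 0.389, 0.006], [0.389, -0.921, -0.004], [0.004, 0.005, -1.0]]
force: [-0.6, 0.9, -0.9]
opening: 0.0002
grasp_force: 0.0
```

Run:
```python
from h import *
for k in range(3):
    s=state();f=viewer.grab_frame("wrist")
    if k==0: cv2.imwrite("pics/w1.png",f["img"])
    for l,z in(("mould",0),("axle",.014),("pedal",.071),("casting",.022)):
        print(l,[(np.round(at_z(f,m["position"],z,s)[:2],4).tolist(),round(m["p"],2),np.round(m["position"])) for m in mark_of("wrist",l)[:2]])
    for o in outline_of("wrist","casting")[:1]:
        cn=max(cv2.findContours(o["mask"].astype(np.uint8),0,2)[0],key=cv2.contourArea)[:,0]
        print(cv2.minAreaRect(np.array([at_z(f,p,.046,s)[:2]*1000 for p in cn],np.float32)))
print(s["ee_pos"],s["eef_rot"])
```

```text
mould []
axle [([0.5796, -0.171], 0.55, array([271., 191.])), ([0.6376, -0.15], 0.4, array([274., 138.]))]
pedal [([0.644, -0.1438], 0.92, array([275., 139.]))]
casting [([0.5114, -0.2038], 0.57, array([273., 252.])), ([0.5276, -0.3357], 0.56, array([374., 277.]))]
((532.790771484375, -192.006591796875), (101.10470581054688, 43.45524597167969), 22.788461685180664)
mould []
axle [([0.5773, -0.1702], 0.91, array([277., 190.]))]
pedal [([0.6425, -0.1409], 0.63, array([282., 136.]))]
casting [([0.5124, -0.2019], 0.9, array([279., 248.])), ([0.5322, -0.3347], 0.57, array([382., 272.]))]
((536.8890380859375, -327.176025390625), (94.53264617919922, 33.81247329711914), 37.27183151245117)
mould [([0.4517, 0.0022], 0.35, array([109., 222.]))]
axle [([0.5786, -0.1696], 0.78, array([276., 189.]))]
pedal [([0.643, -0.1438], 0.63, array([283., 137.]))]
casting [([0.5293, -0.3386], 0.81, array([382., 275.])), ([0.5136, -0.2009], 0.65, array([278., 248.]))]
((536.472412109375, -327.1446838378906), (94.6041488647461, 33.27959060668945), 37.49928665161133)
[ 0.59937229 -0.13218429  0.24854887] [[ 9.19605610e-01  3.92842842e-01  1.49845987e-04]
 [ 3.92842856e-01 -9.19605614e-01 -7.25064946e-05]
 [ 1.09315554e-04  1.25543305e-04 -9.99999986e-01]]
```

View pics/w1.png

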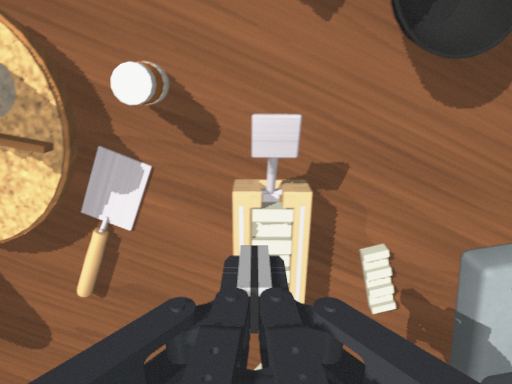

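Emit:
carry_out --steps '[[[1, 0.02, 0.013, 0.03, 0, 0, 0], [1, 0.019, 0.014, 0.03, 0, 0, 0], [1, 0, 0, 0.04, 0, 0, 0], [1, 0, 0, 0.03, 0, 0, 0], [1, 0, 0, 0.01, 0, 0, 0], [1, 0, 0, 0.005, 0, 0, 0], [1, 0, 0, 0, 0, 0, 0]]]'

```text
time: 8.45
ee_pos: [0.6465, -0.1423, 0.1038]
eef_rot: [[0.92, 0.392, 0.001], [0.392, -0.92, -0.0], [0.001, 0.001, -1.0]]
force: [0.2, -0.3, 0.4]
opening: -0.0002
grasp_force: 0.0
```

Emit:
carry_out --steps '[[[1, 0, 0, 0.007, 0, 0, 0], [1, 0, 0, 0.006, 0, 0, 0], [1, 0.002, 0, 0.004, 0, 0, 0], [1, 0.002, 0, 0.004, 0, 0, 0], [1, 0.002, 0, 0.004, 0, 0, 0]]]'

```text
time: 8.95
ee_pos: [0.6541, -0.1399, 0.0803]
eef_rot: [[0.92, 0.392, 0.006], [0.392, -0.92, -0.001], [0.005, 0.004, -1.0]]
force: [1.9, 2.2, 5.6]
opening: -0.0002
grasp_force: 2.8
```

Emit:
carry_out --steps '[[[1, 0.002, 0, 0.005, 0, 0, 0], [1, 0.002, 0, 0.005, 0, 0, 0], [1, 0.002, 0, 0.005, 0, 0, 0], [1, 0.001, 0, 0.005, 0, 0, 0], [1, 0.001, 0, 0.005, 0, 0, 0], [1, 0.001, 0, 0.003, 0, 0, 0]]]'

```text
time: 9.55
ee_pos: [0.664, -0.1359, 0.0527]
eef_rot: [[0.92, 0.392, 0.01], [0.392, -0.92, -0.001], [0.008, 0.005, -1.0]]
force: [3.6, 3.8, 6.9]
opening: 0.0001
grasp_force: 3.4
```

Emit:
carry_out --steps '[[[1, 0, 0, 0.004, 0, 0, 0], [1, 0, 0, 0.003, 0, 0, 0], [1, 0, 0, 0.002, 0, 0, 0], [1, 0, 0, 0, 0, 0, 0]]]'

```text
time: 9.95
ee_pos: [0.6644, -0.1361, 0.0436]
eef_rot: [[0.92, 0.392, 0.01], [0.392, -0.92, -0.001], [0.009, 0.005, -1.0]]
force: [5.6, 2.8, 5.3]
opening: 0.0002
grasp_force: 3.0
```

Emit:
carry_out --steps '[[[1, 0, 0, 0.002, 0, 0, 0], [1, 0, 0, 0.001, 0, 0, 0], [1, 0, 0, 0.001, 0, 0, 0], [1, 0, 0, 0, 0, 0, 0]]]'

```text
time: 10.35
ee_pos: [0.6647, -0.1361, 0.0419]
eef_rot: [[0.92, 0.392, 0.011], [0.392, -0.92, -0.002], [0.01, 0.006, -1.0]]
force: [3.2, 4.7, 14.6]
opening: -0.0001
grasp_force: 7.5
```

Emit:
carry_out --steps '[[[1, 0, 0, -0.01, 0, 0, 0], [1, 0, 0, -0.04, 0, 0, 0], [1, 0, 0, -0.045, 0, 0, 0], [-1, 0, 0, -0.045, 0, 0, 0], [-1, 0, 0, 0, 0, 0, 0]]]'

```text
time: 10.85
ee_pos: [0.6638, -0.1378, 0.185]
eef_rot: [[0.92, 0.393, 0.013], [0.393, -0.92, -0.005], [0.01, 0.01, -1.0]]
force: [0.8, -0.5, 0.8]
opening: 0.0284
grasp_force: 0.0
```

Run:
```python
from h import *
fs={}
for c in("scene","top","wrist"):
    s=state();fs[c]=(viewer.grab_frame(c),s)
    if c!="top":cv2.imwrite(f"pics/{c}2.png",fs[c][0]["img"])
    for m in mark_of(c,"casting")[:3]+mark_of(c,"pedal")[:1]:print(c,np.round(m["position"],1),round(m["p"],2),np.round(at_z(fs[c][0],m["position"],.0505,s)[:2],4))
print(s["ee_pos"],s["force"],s["opening"],s["time"])
# predicted corners in scene & wrist
th=np.radians(26);O=np.array([.5105,-.2]);a=np.radians(22.8);X=np.array([np.cos(a),np.sin(a),0]);Y=np.array([-X[1],X[0],0]);Zc=np.array([0,0,1.])
xc=np.cos(th)*X+np.sin(th)*Zc;zc=-np.sin(th)*X+np.cos(th)*Zc
pv=np.r_[O,0]-.067*X+.022*Zc
L=[("BR+",.13,22,24),("BL+",.13,-22,24),("T-",0,0,24),("b+",.13,22,0),("b+",.13,-22,0)]
pts=[pv+s_*xc+y/1000*Y+h/1000*zc for _,s_,y,h in L]
im=fs["scene"][0]["img"].copy()
for p in proj(fs["scene"][0],pts):cv2.circle(im,tuple(np.int32(np.round(p))),1,(0,0,255),-1)
cv2.imwrite("pics/s2c.png",cv2.resize(im[120:270,110:310],None,fx=4,fy=4,interpolation=cv2.INTER_CUBIC))
```

```text
scene [193.3 187.1] 0.97 [ 0.5231 -0.1907]
scene [218.3 128.9] 0.58 [ 0.3245 -0.2595]
scene [146.  173.9] 0.55 [ 0.5424 -0.3094]
scene [173.9 253.1] 0.79 [ 0.6806 -0.119 ]
top [308.6 169.6] 0.83 [ 0.5244 -0.1968]
top [338.2 272.3] 0.81 [ 0.2866 -0.2711]
top [366.2 175.7] 0.74 [ 0.5142 -0.3335]
wrist [255.1 335.5] 0.84 [ 0.5243 -0.1948]
wrist [253.8 314.7] 0.57 [ 0.5467 -0.1839]
[ 0.6583849  -0.13579396  0.1750976 ] [ 0.90027955  0.6069129  -0.04199606] 0.07241491409243825 11.15
```

View pics/s2c.png

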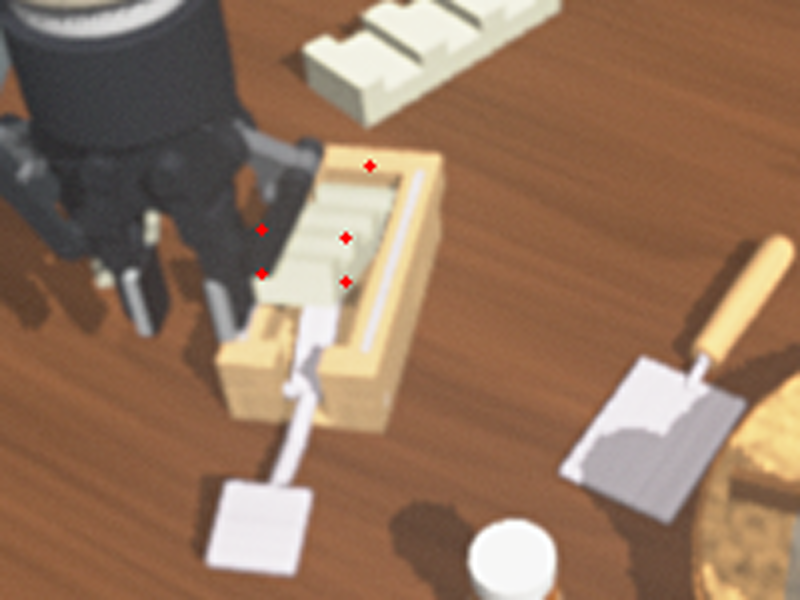

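The pedal is home at crop (258,528). The casting is tipped, but its front end sits about 25 crop px forward of my prediction. I'll measure it properly.

Run:
```python
from h import *
f=viewer.grab_frame("top");s=state();w=viewer.grab_frame("wrist");g=viewer.grab_frame("scene")
z=lambda im,r0,r1,c0,c1,k:cv2.resize(im[r0:r1,c0:c1],None,fx=k,fy=k,interpolation=cv2.INTER_CUBIC)
a=z(f["img"],125,225,270,345,5.);b=z(g["img"],155,230,160,225,6.);
cv2.imwrite("pics/tw.png",np.hstack([a,np.vstack([b,np.zeros((50,390,3),np.uint8)])]));print(a.shape,b.shape)
p=[mark_of(c,"casting")[0]["position"] for c in("top","wrist","scene")]
R=[ray(f,p[0]),ray(w,p[1],s),ray(g,p[2])]
print(tri(*R),tri(R[0],R[2]),tri(R[0],R[1]))
np.savez("f.npz",**{k:np.array(v) for k,v in f.items()});np.savez("g.npz",**{k:np.array(v) for k,v in g.items()})
```

```text
(500, 375, 3) (450, 390, 3)
[ 0.49644933 -0.25871947  0.0145535 ] [ 0.494286   -0.29283582 -0.00536131] [ 0.50868331 -0.26925117  0.039547  ]
```

View pics/tw.png

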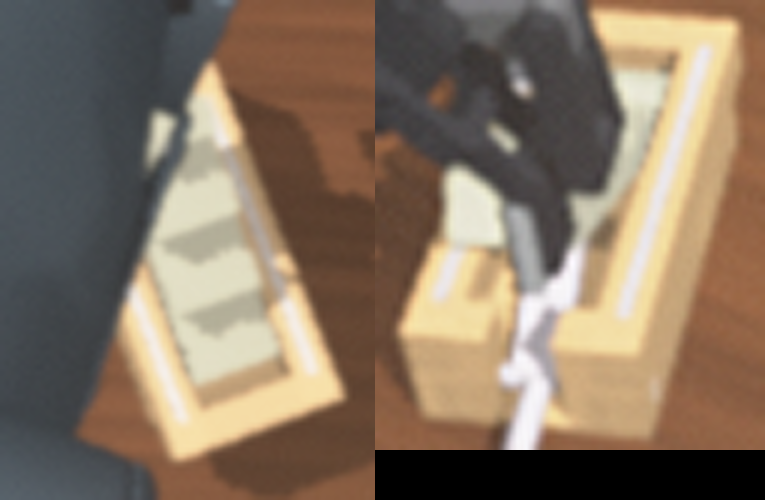

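Run:
```python
from h import *
f=dict(np.load("f.npz",allow_pickle=True));g=dict(np.load("g.npz",allow_pickle=True))
O=np.array([.5105,-.2]);a=np.radians(22.8);X=np.array([np.cos(a),np.sin(a)]);Y=np.array([-X[1],X[0]])
def M(p):d=p[:2]-O;return np.round([d@X*1000,d@Y*1000],1)
T=lambda x,y,z:M(at_z(f,(270+x/5,125+y/5),z))
S=lambda x,y,z:M(at_z(g,(110+x/4,120+y/4),z))
S2=lambda x,y,z:M(at_z(g,(160+(x-375)/6,155+y/6),z))
print("rear top",T(197,385,.0436),T(280,355,.0436)," rim inner rear",T(200,408,.046),T(290,375,.046),"rim outer rear",T(178,461,.046),T(345,398,.046))
print("front bottom",S(257,303,.079),S(340,300,.079),S2(440,240,.079))
print("scene rim front",S(220,362,.046),S(388,372,.046),S(442,152,.046))
print("rear top scene",S(325,188,.0436),S(392,188,.0436),S2(670,70,.0436))
```

```text
rear top [-57.6  22.9] [-58.6 -19. ]  rim inner rear [-68.1  25.9] [-69.  -19.5] rim outer rear [-87.5  44.7] [-88.5 -39.7]
front bottom [ 70.3 -18.7] [63.3 22.9] [ 69.1 -26.2]
scene rim front [ 84.2 -40.4] [80.4 48.1] [-90.4  43. ]
rear top scene [-54.3 -19.3] [-58.8  19.5] [-60.3  21.9]
```

Emit:
carry_out --steps '[[[-1, -0.0485, 0, 0, 0, 0, 0], [-1, -0.0485, 0, 0, 0, 0, 0], [-1, -0.0485, 0, 0, 0, 0, 0], [-1, -0.0485, 0.001, 0, 0, 0, 0], [-1, 0, 0, 0, 0, 0.1135, 0], [-1, 0, 0, 0, 0, 0.1135, 0], [-1, 0, 0, 0, 0, 0.1135, 0], [-1, 0, 0, 0, 0, 0.1135, 0]]]'

```text
time: 12.4
ee_pos: [0.4819, -0.2137, 0.1782]
eef_rot: [[0.827, 0.392, 0.402], [0.354, -0.92, 0.169], [0.436, 0.002, -0.9]]
force: [-0.2, 0.4, -0.4]
opening: 0.0855
grasp_force: 0.0
```

```bash
cat > w.py <<'E'
from h import *
s=state();f=viewer.grab_frame("top");g=viewer.grab_frame("scene");
O=np.array([.5105,-.2]);a=np.radians(22.8);X=np.array([np.cos(a),np.sin(a)]);Y=np.array([-X[1],X[0]])
p=np.array(s["ee_pos"]);R=np.array(s["eef_rot"]).reshape(3,3)
print("mould xy",(p[:2]-O)@X,(p[:2]-O)@Y,p[2],"R",np.round(R,3).tolist(),s["force"],s["time"])
tx,tz=.0165,.0732
d=np.r_[O+tx*X,tz]-p; print("to grasp, tool axes",np.round(R.T@d,4))
E
python3 w.py
```

```text
mould xy -0.031701711345770725 -0.0015417694220568193 0.1781759088976959 R [[0.827, 0.392, 0.402], [0.354, -0.92, 0.169], [0.436, 0.002, -0.9]] [-0.1638399   0.38046062 -0.44276651] 12.4
to grasp, tool axes [-0.0024 -0.0015  0.1155]
```

Emit:
carry_out --steps '[[[-1, -0.001, -0.001, 0.03, 0, 0, 0], [-1, -0.001, 0, 0.03, 0, 0, 0], [-1, 0, 0, 0.02, 0, 0, 0], [-1, 0, 0, 0, 0, 0, 0]]]'

```text
time: 12.9
ee_pos: [0.512, -0.1979, 0.1025]
eef_rot: [[0.83, 0.395, 0.394], [0.355, -0.919, 0.173], [0.43, -0.004, -0.903]]
force: [0.1, -0.9, -0.6]
opening: 0.0856
grasp_force: 0.0
```

```bash
python3 w.py
python3 - <<'E'
from h import *
w=viewer.grab_frame("wrist");g=viewer.grab_frame("scene")
cv2.imwrite("pics/w3.png",np.hstack([cv2.resize(w["img"],(440,330)),cv2.resize(g["img"][140:240,140:249],(360,330),interpolation=cv2.INTER_CUBIC)]))
E
```

```text
mould xy 0.0022143139062532143 0.0013972640123418281 0.10245144962583669 R [[0.83, 0.395, 0.394], [0.355, -0.919, 0.173], [0.43, -0.004, -0.903]] [ 0.11441391 -0.85434893 -0.63542124] 12.9
to grasp, tool axes [0.0003 0.0016 0.0325]
```

View pics/w3.png

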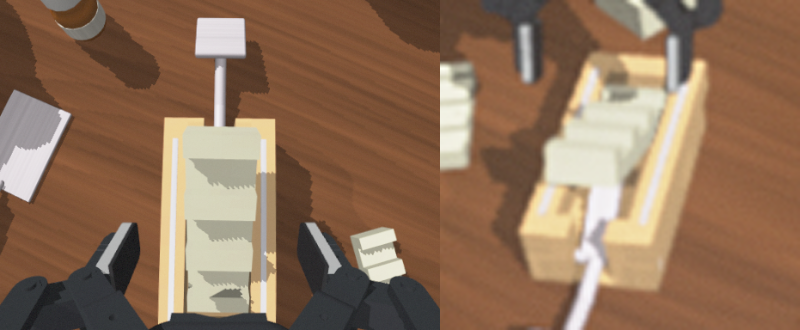

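The wrist view shows the casting (187–258, centre about 221) centred between the pads (122 and 315), tipped and aligned. Going in to grip.

Emit:
carry_out --steps '[[[-1, 0, 0.001, 0.016, 0, 0, 0], [-1, 0, 0, 0.013, 0, 0, 0], [-1, 0, 0, 0.003, 0, 0, 0], [-1, 0, 0, 0, 0, 0, 0]]]'

```text
time: 13.5
ee_pos: [0.5246, -0.1948, 0.0759]
eef_rot: [[0.829, 0.393, 0.398], [0.354, -0.92, 0.17], [0.433, -0.0, -0.902]]
force: [0.7, -0.8, 0.2]
opening: 0.0851
grasp_force: 0.0
```

Emit:
carry_out --steps '[[[-0.1, 0, 0, 0, 0, 0, 0], [0.2, 0, 0, 0, 0, 0, 0], [0.4, 0, 0, 0, 0, 0, 0], [1, 0, 0, 0, 0, 0, 0], [1, 0, 0, 0, 0, 0, 0], [1, 0, 0, 0, 0, 0, 0]]]' --squeeze 50

```text
time: 14.1
ee_pos: [0.5245, -0.1952, 0.0759]
eef_rot: [[0.829, 0.392, 0.398], [0.354, -0.92, 0.169], [0.432, 0.0, -0.902]]
force: [-3.0, -2.2, 5.8]
opening: 0.0427
grasp_force: 54.0
```

Emit:
carry_out --steps '[[[1, 0.002, 0, -0.005, 0, 0, 0], [1, 0.004, 0, -0.009, 0, 0, 0], [1, 0.008, 0, -0.018, 0, 0, 0], [1, 0.008, 0, -0.018, 0, 0, 0], [1, 0.008, 0, -0.018, 0, 0, 0], [1, 0.008, 0, -0.018, 0, 0, 0], [1, 0, 0, 0, 0, 0, 0]]]'

```text
time: 14.8
ee_pos: [0.5227, -0.1964, 0.1715]
eef_rot: [[0.828, 0.393, 0.4], [0.356, -0.919, 0.168], [0.434, 0.003, -0.901]]
force: [0.5, 1.0, -1.2]
opening: 0.0427
grasp_force: 53.2
```

Emit:
carry_out --steps '[[[1, 0, 0, 0, 0, -0.112, 0], [1, 0, 0, 0, 0, -0.112, 0], [1, 0, 0, 0, 0, -0.112, 0], [1, 0, 0, 0, 0, -0.112, 0], [1, 0, 0, -0.01, 0, 0, -0.13], [1, 0, 0, -0.01, 0, 0, -0.13], [1, 0, 0, 0, 0, 0, -0.13], [1, 0, 0, 0, 0, 0, -0.13]]]'

```text
time: 15.6
ee_pos: [0.5213, -0.1948, 0.188]
eef_rot: [[0.597, 0.802, 0.004], [0.802, -0.597, 0.007], [0.008, -0.001, -1.0]]
force: [0.6, -1.0, -1.2]
opening: 0.0427
grasp_force: 53.3
```

Emit:
carry_out --steps '[[[1, 0, 0, 0, 0, 0, -0.13], [1, 0, 0, 0, 0, 0, -0.13], [1, 0, 0, 0, 0, 0, -0.13], [1, 0, 0, 0, 0, 0, -0.13], [1, 0, 0, 0, 0, 0, -0.13], [1, 0, 0, 0, 0, 0, -0.13], [1, 0, 0, 0, 0, 0, -0.05], [1, 0, 0, 0, 0, 0, 0]]]'

```text
time: 16.4
ee_pos: [0.521, -0.1949, 0.1877]
eef_rot: [[-0.183, 0.983, 0.003], [0.983, 0.183, 0.007], [0.006, 0.004, -1.0]]
force: [-0.4, 0.8, -0.4]
opening: 0.0431
grasp_force: 53.2
```

Emit:
carry_out --steps '[[[1, 0.03, 0, 0, 0, 0, 0], [1, 0.048, 0, 0, 0, 0, 0], [1, 0.048, 0.001, 0, 0, 0, 0], [1, 0.048, 0.001, 0, 0, 0, 0], [1, 0.048, 0, 0, 0, 0, 0], [1, 0.048, 0, 0, 0, 0, 0], [1, 0.048, 0, 0, 0, 0, 0], [1, 0.03, 0, 0, 0, 0, 0]]]'

```text
time: 17.2
ee_pos: [0.4581, 0.1497, 0.1897]
eef_rot: [[-0.184, 0.983, 0.003], [0.983, 0.184, 0.006], [0.005, 0.004, -1.0]]
force: [0.6, -0.2, -1.4]
opening: 0.0424
grasp_force: 53.2
```

Emit:
carry_out --steps '[[[1, 0.03, 0, 0.03, 0, 0, 0], [1, 0.01, 0, 0.03, 0, 0, 0], [1, 0, 0, 0, 0, 0, 0], [1, 0, 0, 0, 0, 0, 0]]]'

```text
time: 17.6
ee_pos: [0.4527, 0.1863, 0.1301]
eef_rot: [[-0.183, 0.983, 0.003], [0.983, 0.183, 0.004], [0.004, 0.004, -1.0]]
force: [1.0, -0.3, -0.6]
opening: 0.0427
grasp_force: 53.1
```

Run:
```python
from h import *
s=state();g=viewer.grab_frame("scene");w=viewer.grab_frame("wrist")
p=np.array(s["ee_pos"]);R=np.array(s["eef_rot"]).reshape(3,3);print(p,np.round(R,3).tolist(),s["time"])
im=g["img"].copy()
# predicted casting box: top edges near -x side / corners
L=[(sx*.065-.015,y*.022,dz) for sx in(-1,1) for y in(-1,1) for dz in(.018,-.006)]
q=[p+R@np.array(l) for l in L];uv=proj(g,q)
K=4;r0,r1,c0,c1=130,280,260,460
o=cv2.resize(im[r0:r1,c0:c1],None,fx=K,fy=K,interpolation=cv2.INTER_CUBIC)
for u in uv:cv2.circle(o,tuple(np.int32((u-[c0,r0])*K)),3,(0,0,255),-1)
cv2.imwrite("pics/s4.png",o);cv2.imwrite("pics/w4.png",w["img"])
for c,f in(("scene",g),("wrist",w)):
  for l,z in(("strip",.042),("casting",p[2]-.018)):
    for m in mark_of(c,l)[:1]:print(c,l,np.round(at_z(f,m["position"],z,s)[:2],4),round(m["p"],2))
```

```text
[0.45265245 0.18632031 0.13007113] [[-0.183, 0.983, 0.003], [0.983, 0.183, 0.004], [0.004, 0.004, -1.0]] 17.6
scene strip [0.4594 0.169 ] 0.76
scene casting [ 0.3891 -0.2087] 0.88
wrist casting [0.4567 0.1749] 0.73
```

View pics/s4.png

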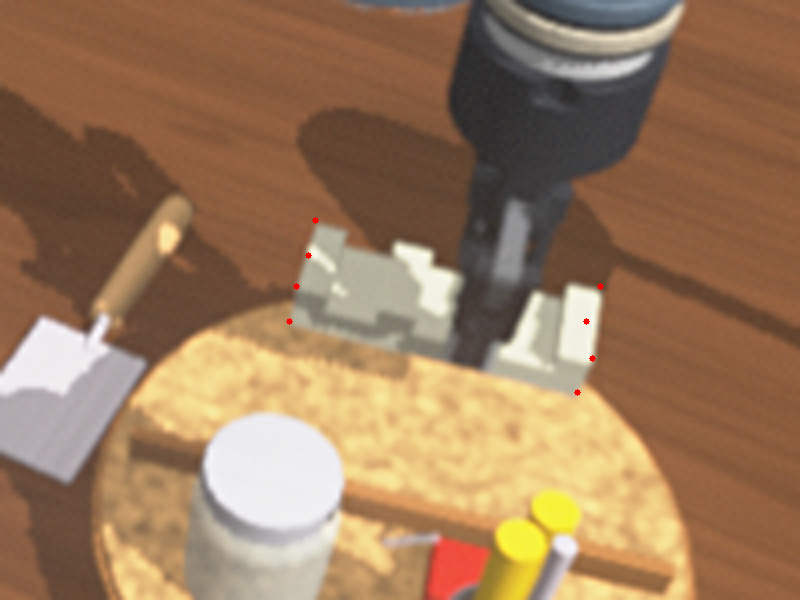

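The predicted box (red) matches the held casting: it is level, over the strip and parallel to the fence. Lowering.

Emit:
carry_out --steps '[[[1, 0, 0, 0.02, 0, 0, 0], [1, 0, 0, 0.02, 0, 0, 0], [1, 0, 0, 0.012, 0, 0, 0], [1, 0, 0, 0.006, 0, 0, 0], [1, 0, 0, 0.003, 0, 0, 0], [1, 0, 0, 0.002, 0, 0, 0], [1, 0, 0, 0, 0, 0, 0]]]'

```text
time: 18.6
ee_pos: [0.4538, 0.1868, 0.0679]
eef_rot: [[-0.183, 0.983, 0.006], [0.983, 0.183, 0.005], [0.004, 0.007, -1.0]]
force: [-0.2, 0.2, -1.9]
opening: 0.0427
grasp_force: 53.2
```

Emit:
carry_out --steps '[[[1, 0, 0, 0.001, 0, 0, 0], [1, 0, 0, 0.001, 0, 0, 0], [1, 0, 0, 0.001, 0, 0, 0], [1, 0, 0, 0, 0, 0, 0]]]'

```text
time: 19.0
ee_pos: [0.4537, 0.1868, 0.0647]
eef_rot: [[-0.183, 0.983, 0.006], [0.983, 0.183, 0.005], [0.004, 0.007, -1.0]]
force: [0.9, -0.3, -1.4]
opening: 0.0427
grasp_force: 53.2
```

Emit:
carry_out --steps '[[[1, 0, 0, 0.001, 0, 0, 0], [1, 0, 0, 0.001, 0, 0, 0], [1, 0, 0, 0, 0, 0, 0]]]'

```text
time: 19.3
ee_pos: [0.4536, 0.1869, 0.0642]
eef_rot: [[-0.183, 0.983, 0.006], [0.983, 0.183, 0.005], [0.004, 0.007, -1.0]]
force: [-2.0, 0.5, 12.6]
opening: 0.0428
grasp_force: 54.7
```

Emit:
carry_out --steps '[[[1, 0, 0, -0.001, 0, 0, 0], [0.0, 0, 0, 0, 0, 0, 0], [-0.1, 0, 0, 0, 0, 0, 0], [-0.2, 0, 0, 0, 0, 0, 0], [-0.3, 0, 0, 0, 0, 0, 0], [-0.3, 0, 0, 0, 0, 0, 0]]]' --squeeze 20

```text
time: 19.9
ee_pos: [0.4535, 0.1867, 0.0633]
eef_rot: [[-0.183, 0.983, 0.005], [0.983, 0.183, 0.005], [0.004, 0.006, -1.0]]
force: [0.1, -0.0, 0.3]
opening: 0.0555
grasp_force: 0.0
```

Emit:
carry_out --steps '[[[-0.3, 0, 0, -0.005, 0, 0, 0], [-0.3, 0, 0, -0.015, 0, 0, 0], [-0.3, 0, 0, -0.03, 0, 0, 0], [-0.3, 0, 0, -0.04, 0, 0, 0], [-0.3, 0, 0, -0.04, 0, 0, 0], [-0.3, -0.04, 0, 0, 0, 0, 0], [-0.3, -0.04, 0, 0, 0, 0, 0], [-0.3, -0.04, 0, 0, 0, 0, 0]]]'

```text
time: 20.7
ee_pos: [0.4749, 0.0673, 0.1941]
eef_rot: [[-0.184, 0.983, 0.007], [0.983, 0.184, 0.005], [0.003, 0.008, -1.0]]
force: [0.9, -0.4, 0.2]
opening: 0.0551
grasp_force: 0.0
```

Run:
```python
from h import *
s=state();g=viewer.grab_frame("scene");w=viewer.grab_frame("wrist")
z=lambda im,r0,r1,c0,c1,k:cv2.resize(im[r0:r1,c0:c1],None,fx=k,fy=k,interpolation=cv2.INTER_CUBIC)
cv2.imwrite("pics/end.png",np.hstack([z(g["img"],150,330,270,450,2.2),cv2.resize(w["img"],(400,396))]))
print(s["force"],s["time"])
for c,f in(("scene",g),("wrist",w)):
  for l,h in(("strip",.042),("casting",.042),("ink",0),("spatula",0)):
    for m in mark_of(c,l)[:2]:print(c,l,np.round(at_z(f,m["position"],h,s)[:2],4),round(m["p"],2))
```

```text
[ 0.91208063 -0.44964219  0.22199175] 20.7
scene strip [0.4644 0.1663] 0.98
scene casting [ 0.316  -0.2646] 0.9
scene casting [0.4502 0.1672] 0.69
scene ink [ 0.6382 -0.007 ] 0.71
scene spatula [ 0.4425 -0.0034] 0.62
wrist casting [0.4539 0.1772] 0.95
wrist ink [0.6351 0.004 ] 0.95
wrist spatula [0.4476 0.0061] 0.77
```

View pics/end.png

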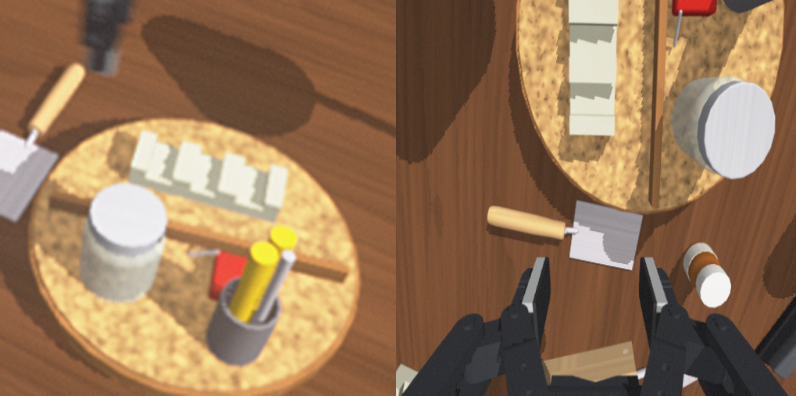

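The casting lies flat, notches up and parallel to the fence, about 5 mm from my strip estimate. The jar and spatula haven't moved.

```bash
python3 -c "
from workcell import bot
print(bot.close_job())"
```

```text
the job is handed in; nothing more can be done
None
```

The job is handed in with no verdict returned: the pen rest was ejected, lifted out and laid flat, notches up, along the fence, within about 5 mm of my estimate of the strip's middle, with the ink jar and spatula untouched.

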